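# Fetch the ring gauge from between its neighbours

## Robot

A 7-joint arm with a two-finger parallel gripper is mounted at the origin on a cart in front of the work surface, level with it; the furniture and walls round the work are solid. World frame = base frame: x ahead of the robot, y to its left, z up, the work surface at z = 0. Lengths are in m, angles in rad, forces in N, time in s.
With the tool pointing down it reaches from about 0.4 to 0.85 m from the base axis. Payload 10.4 kg.
Tool frame: the origin (TCP) lies at the centre of the arm's flange, where the gripper is bolted on; the fingertips stand 182 mm ahead of it and the grasp point (between the pads) lies r.grasp_offset ahead of it (r.grasp_offset is the distance from the TCP to the grasp point, in m); z points along the fingers, y is the line along which they close (so a half turn about z gives the same grasp; the last joint's range is limited). The gripper opens to 87 mm and grips with 3 to 60 N. Pads are 19 mm wide; open, the fingers measure 117 mm over their backs; the gripper's body (75 mm by 190 mm) begins 51 mm behind the grasp point.
Start: joints at [1.201, 0.332, -0.065, 1.46, 0.022, 1.35, -0.088], TCP at [0.212, -0.588, 0.405] pointing down, gripper open.
Joint ranges: [-2.6, 2.6], [-0.5, 2.12], [-1.47, 1.34], [0.16, 2.42], [-1.27, 4.41], [0.06, 2.06], [-2.6, 2.6]. Speed limits (rad/s): [2.22, 2.22, 2.79, 2.79, 3.14, 3.14, 3.14].

## Interface

Orientations are given as a unit quaternion [x, y, z, w].
In Python, from bench import status, vision, job, spotter, r gives the robot as it stands. The module is installed in compiled form; this text tells all that it offers.
- The arm moves only by the tool play_rows, never from a script. Its argument "series" is a list of rows, each a list of 6 numbers: the shift along the tool's x, y, z each as a share of 150 mm, from -1 to 1, then the turn, a rotation vector about the tool's x, y, z each as a share of 30 degrees, from -1 to 1. In form: [[x, y, z, ax, ay, az], ...]. A call has 1 to 5 rows; each row is the pose to reach, as a shift and turn from the pose commanded when the call began, along the tool's axes at that moment; what a row does not reach only later rows make up. A row lasts 1/10 s, in which the tool goes at most 50 mm and 8.59 degrees, less where a joint would pass 70% of its speed; a pose out of reach is approached as far as the arm can. A call with a number of a shift or a turn outside -1 to 1 is refused whole. A call with a gripper value outside its range is refused whole. "fingers" is the opening, from -1 (shut) to 1 (fully open), set as the call begins (left out, the last holds). The fingers move at their own pace and stop on an object; "squeeze" is the grip in N (left out, the last holds). Time passes only in rows, so rows that repeat a pose let the fingers close. It gives the time, the measured TCP pose, the force, the opening and the grip force at its end, in the units of the state.
- status.read_state(): the state, without advancing time (a new reading comes with each control period).
- vision.camera(name): name is "side" or "top" or "wrist"; returns the picture (384x512x3 uint8, blue, green, red); there is no depth.
- vision.calibration(name): a dict with "fx", "fy", "cx", "cy" (pixels), "D" ([k1, k2, p1, p2, k3] as OpenCV has them; the pictures are not rectified), "rvec" (rotation vector, rad) and "tvec" (3), from world to camera coordinates, as OpenCV has them; the wrist camera has in their place "T_tool_cam" (4x4, takes a point from camera to tool coordinates, whose origin is the TCP and whose axes are the flange's). Camera axes: x right, y down, z forward; pixel columns grow to the right and rows downward; lengths in m; the calibration is good to about 2 mm. A picture is of the moment at which its call begins: read the wrist's pose just before it. calibration takes no time and is no camera call.
- job.close_job(): hands the job in; it is judged then, once.
Trained networks look in the newest picture that a camera, given by its name, has taken for a name from the list of things; names that differ only in an ending like _2 or _b are one class to them, and where a whole thing is asked for, a point or a joint stands for the part that bears it (a point fixed in the world has none). Each returns a list of dicts, best first, with "conf" (0 to 1); they miss things now and then, are a little off and sometimes report something else, mostly with a low value. They report only what shows in the picture. A call takes as long as a camera call. They do not tell look-alikes from the thing itself.
- spotter.boxes_of(camera, name): "point" ([x, y, z] in m, in world coordinates, good to about 4 mm: the middle of the surface that is visible of it).
- spotter.regions_of(camera, name): "pixels" (384x512 bool, what is visible of it).
The state is a dict: "time": time; "joint_positions": joint angles; "joint_vel": joint speeds; "joint_torque": joint torques, N m; "ee_pos": TCP position; "eef_rot": TCP orientation; "ft_force": force on the tool from outside, world axes, zero at the start; "torque": the same for the moment, N m; "width": finger opening in m; "grip_force": force on a finger pad.
Only numpy, scipy, OpenCV 4.12 (cv2) and the standard library are available. Lean on these libraries where they do the work, as an engineer would, in place of code of your own. Each camera call takes 0.05 s, during which the arm holds its last target. There are 200 camera calls.

## Task

The ring gauge on the storage stand is hemmed in by the V-block and the step block. Set both blocks aside, standing upright on the grey mat, then put the ring gauge flat and centred on the round anvil of the setting fixture, and only after that return each block upright to the very place on the stand where it stood at the start, in line with the stand as before.

Things in the scene. Friction and masses are not known exactly. Their poses are not given: they have to be found in the camera images.
- ring_gauge: plain steel setting ring lying flat, diameter 50, height 18, with a bore; origin at the centre of its underside. At the start it lies in the middle of the stand between two cheeks that leave no room for fingers on two sides (the stand's -x and +x): grip it across its diameter along the stand's y axis, once both blocks are away. About 0.24 kg
- v_block: steel V-block standing upright, 35 along its x, 60 along its y, 40 high, V notch in the top running along x, 20 deep; origin at the centre of its underside. Grip it across the 35 (its x), in the lower half. At the start it stands at one end of the stand (near or far varies), its y about along the stand's y, 62 from the ring gauge's centre. 0.4 kg
- step_block: black staircase-shaped step block standing upright, 24 along its x, 50 along its y, 37 high at the tall end; origin at the centre of its underside. Grip it across the 24 (its x), low at the middle. At the start it stands at the other end of the stand, its y about along the stand's y, 62 from the ring gauge's centre. 0.2 kg
- stand: fixed storage stand: an aluminium base plate 84 (x) by 200 (y) by 3 thick with two dark steel cheeks on both sides of its middle place (each 44 along y, 8 thick, inner faces 60 apart in x, tops 29 above the desk); origin at the plate's centre on the desk, so things on it stand at height 3; the blocks and the ring gauge stand in a row along its y, which points roughly away from the robot
- mat: fixed plain grey mat, 130 (x) by 180 (y) by 3 thick, the place to set the blocks aside, empty at the start, its long side pointing away from the robot; origin at the centre of its underside on the desk, top at height 3. Both blocks fit end to end along its y, centres at y = +45 and -45.
- fixture: fixed setting fixture: grey base plate 120 (x) by 110 (y) by 8 with a round steel anvil, diameter 64, standing 10 above it, its centre at x = +15, y = 0; a hex key lies on the plate in front of the anvil (about x = -43), not higher than the anvil; origin at the plate's centre on the desk
- anvil_top (a point): centre of the anvil's flat top face, 18 above the desk, z up. Mind the monitor to the right of the work: its screen begins at y = -0.26 m, x 0.60 to 0.64 m, 0.16 to 0.48 m above the desk
Mind the look-alikes: they are no part of the job. Leave any green or yellow look-alike of the v_block alone.

How it is judged:
By the outcome, as a careful person would: the job done as asked, in the order asked, and still so for the second after the job is handed in, with the robot touching nothing.
It also fails if it takes over 128 s, if anything falls off the work surface, if the arm or the gripper's body presses on something with over 40 N, if the wrist force passes 120 N, or if a joint passes its speed limit or range.

## Working session

There is one attempt and no reset: what is moved stays moved. The work goes in short steps, Python scripts to look and compute and a tool call to move; the robot and the scene stay as the last step left them, time stands still between calls to the robot, and variables do not carry over. Pictures are saved under pics/ and viewed, at most 14 in all, crops included, and the job is handed in when it is done.

Besides the shell and the picture viewer there is one more tool, called after "Emit:" as a command line: name --pt "numbers of a row" for each row, then --argument value for the rest. play_rows: Moves the arm, as the interface text tells. Shift numbers are shares of 150 mm and turn numbers shares of 30 degrees, none past 1 either way. Its arguments: {"type":"object","properties":{"series":{"type":"array","items":{"type":"array","items":{"type":"number"}}},"fingers":{"type":"number"},"squeeze":{"type":"number"}},"required":["series"]}

```bash
mkdir -p pics
python3 - <<'E'
from bench import status, vision, job, spotter, r
import cv2,numpy as np
s=status.read_state();print({k:np.round(v,4).tolist() for k,v in s.items()}, r.grasp_offset)
a=vision.camera("top");b=vision.camera("side")
cv2.imwrite("pics/top.png",a);cv2.imwrite("pics/side.png",b)
for c in("top","side"):
  print(c,{k:np.round(v,4).tolist() for k,v in vision.calibration(c).items()})
  for n in("ring_gauge","v_block","step_block","stand","mat","fixture"):
    print(c,n,[(np.round(d["point"],4).tolist(),round(d["conf"],2)) for d in spotter.boxes_of(c,n)])
print(vision.calibration("wrist"))
E
```

```text
{'time': 0.0, 'joint_positions': [1.2014, 0.3329, -0.0647, 1.4609, 0.0216, 1.3499, -0.0885], 'joint_vel': [-0.0006, 0.0004, -0.0012, 0.0007, -0.0004, -0.0009, 0.0004], 'joint_torque': [0.0006, -62.3252, 0.0249, -38.9903, -0.0614, 0.0396, 0.0001], 'ee_pos': [0.2124, -0.5877, 0.404], 'eef_rot': [0.985, 0.1725, -0.0002, -0.0007], 'ft_force': [0.3403, 0.2813, -1.2075], 'torque': [0.0266, 0.0096, -0.0311], 'grip_force': 0.0, 'width': 0.087} 0.1635
top {'fx': 369.4636, 'fy': 369.4636, 'cx': 255.9466, 'cy': 199.3097, 'D': [-0.0063, 0.0, 0.0, 0.0, 0.0], 'rvec': [2.1924, -2.1797, 0.0597], 'tvec': [-0.0399, 0.5923, 0.9356]}
top ring_gauge [([0.5864, 0.0454, 0.024], 0.59)]
top v_block [([0.5259, 0.0488, 0.0382], 0.83), ([0.3914, -0.3399, 0.0312], 0.82), ([0.7633, -0.2983, 0.0314], 0.7), ([0.6761, 0.2652, 0.0306], 0.66)]
top step_block [([0.6445, 0.0439, 0.0283], 0.61)]
top stand [([0.5959, 0.0432, 0.0018], 0.76)]
top mat [([0.5179, -0.1212, 0.0031], 0.87)]
top fixture [([0.5328, 0.2167, 0.0069], 0.92)]
side {'fx': 475.1053, 'fy': 475.1053, 'cx': 251.0766, 'cy': 196.3212, 'D': [0.025, 0.0, 0.0, 
[... 273 characters left out ...]
5, 0.1974, 0.0072], 0.64)]
side stand [([0.5815, 0.0161, 0.0091], 0.55)]
side mat [([0.5233, -0.1305, 0.0033], 0.71)]
side fixture [([0.5406, 0.197, 0.0093], 0.57)]
{'fx': 338.276127558802, 'fy': 338.276127558802, 'cx': 256.78482818435725, 'cy': 191.15536223208346, 'D': array([-0.08658683,  0.        ,  0.        ,  0.        ,  0.        ]), 'T_tool_cam': array([[ 7.48485951e-04, -9.59267534e-01, -2.82498209e-01,
         7.85827191e-02],
       [ 9.99999699e-01,  6.60781390e-04,  4.05735641e-04,
         6.18570446e-04],
       [-2.02539468e-04, -2.82498428e-01,  9.59267740e-01,
         1.95044841e-02],
       [ 0.00000000e+00,  0.00000000e+00,  0.00000000e+00,
         1.00000000e+00]])}
```

View pics/top.png

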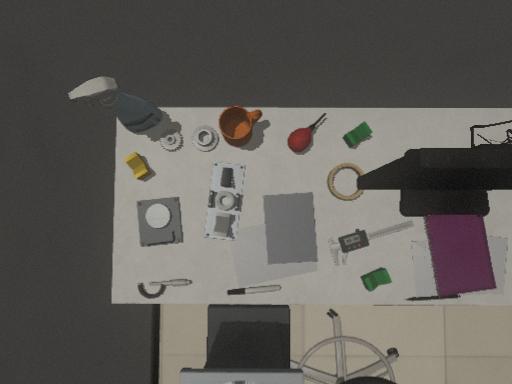

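View pics/side.png

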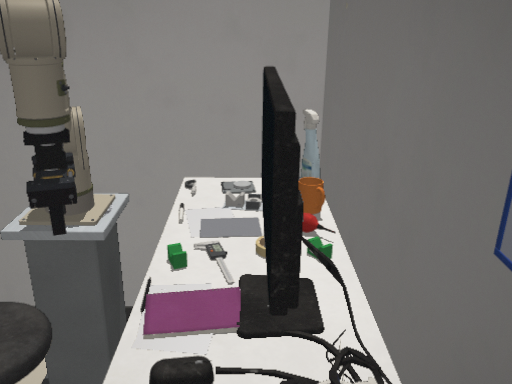

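The top picture shows the stand at about (225,200), with the grey V-block at (223,223), the ring at (227,201) and the black step block at (227,177). The mat is at (290,228) and the fixture at (159,221), anvil (158,215). Things that could be taken for the V-block are the green ones at (358,134) and (376,278) and the yellow one at (137,165). The wooden ring at (347,181), the bearing at (204,138) and the gear at (171,140) could be taken for the ring. I choose the grey block and the ring on the stand. The side picture shows the monitor to the right of the work, with the arm well clear of it. Next I'll move above the stand for a close view.

Emit:
play_rows --pt "0.94 -0.78 0 0 0 0" --pt "0.94 -0.78 0 0 0 0" --pt "0.94 -0.78 0 0 0 0" --pt "0.94 -0.78 0 0 0 0" --fingers 1

```text
time: 1.1
ee_pos: [0.3072, -0.4267, 0.405]
eef_rot: [0.985, 0.174, 0.0, 0.0]
ft_force: [-0.4, -0.1, 0.6]
width: 0.0872
grip_force: 0.0
```

Emit:
play_rows --pt "0.94 -0.78 0 0 0 0" --pt "0.94 -0.78 0 0 0 0" --pt "0.94 -0.78 0 0 0 0" --pt "0.94 -0.78 0 0 0 0"

```text
time: 1.5
ee_pos: [0.3996, -0.2685, 0.4052]
eef_rot: [0.985, 0.174, 0.0, 0.0]
ft_force: [0.5, -0.8, -0.8]
width: 0.0872
grip_force: 0.0
```

Emit:
play_rows --pt "0.94 -0.78 0 0 0 0" --pt "0.94 -0.78 0 0 0 0" --pt "0.94 -0.78 0 0 0 0" --pt "0.94 -0.78 0 0 0 0"

```text
time: 1.9
ee_pos: [0.4921, -0.1103, 0.4052]
eef_rot: [0.985, 0.174, 0.001, -0.0]
ft_force: [0.2, -1.1, 0.7]
width: 0.0872
grip_force: 0.0
```

Emit:
play_rows --pt "0.94 -0.78 0 0 0 0.66" --pt "0.94 -0.78 0 0 0 0.66" --pt "0.94 -0.78 0 0 0 0.66" --pt "0.94 -0.78 0 0 0 0.66" --pt "0.94 -0.78 0 0 0 0.66"

```text
time: 2.4
ee_pos: [0.5848, 0.051, 0.4044]
eef_rot: [1.0, 0.005, 0.0, -0.002]
ft_force: [-0.5, -0.4, 0.1]
width: 0.0869
grip_force: 0.0
```

```bash
cat > h.py <<'E'
from bench import status, vision, job, spotter, r
import cv2,numpy as np
from scipy.spatial.transform import Rotation as R
def psi():
    M=R.from_quat(status.read_state()["eef_rot"]).as_matrix(); return np.arctan2(M[1,0],M[0,0])
def cam(name):
    """K,D,world->cam rvec,tvec at this moment"""
    c=vision.calibration(name);K=np.array([[c["fx"],0,c["cx"]],[0,c["fy"],c["cy"]],[0,0,1]])
    if name!="wrist": return K,np.array(c["D"]),np.array(c["rvec"]),np.array(c["tvec"])
    s=status.read_state();T=np.eye(4);T[:3,:3]=R.from_quat(s["eef_rot"]).as_matrix();T[:3,3]=s["ee_pos"]
    W=np.linalg.inv(T@c["T_tool_cam"]);return K,np.array(c["D"]),R.from_matrix(W[:3,:3]).as_rotvec(),W[:3,3]
def tow(cm,px,z):
    """pixels -> world points on the plane at height z"""
    K,D,rv,tv=cm;u=cv2.undistortPoints(np.array(px,float).reshape(-1,1,2),K,D).reshape(-1,2)
    M=R.from_rotvec(rv).as_matrix();d=np.c_[u,np.ones(len(u))]@M;o=-M.T@tv
    return o+d*((z-o[2])/d[:,2])[:,None]
def proj(cm,P):
    K,D,rv,tv=cm;return cv2.projectPoints(np.array(P,float).reshape(-1,1,3),rv,tv,K,D)[0].reshape(-1,2)
def move(x,y,z,yaw=None):
    """shares to bring the grasp point to x,y,z with tool yaw (tool x dir); level the tool"""
    s=status.read_state();A=R.from_quat(s["eef_rot"]);yaw=psi() if yaw is None else yaw
    B=R.from_euler("z",yaw)*R.from_euler("x",np.pi)
    d=A.inv().apply(np.array([x,y,z+r.grasp_offset])-s["ee_pos"]);w=(A.inv()*B).as_rotvec()
    print("shift",np.round(d/.15,3).tolist(),"turn",np.round(w/np.radians(30),3).tolist(),"dist mm",round(np.linalg.norm(d)*1e3,1))
def st():
    s=status.read_state();print("t",round(s["time"],2),"grasp",np.round(s["ee_pos"]-[0,0,r.grasp_offset],4),"psi",round(psi(),4),"F",np.round(s["ft_force"],1),"w",round(s["width"],4),"g",round(s["grip_force"],1))
E
python3 - <<'E'
from h import *
st();cm=cam("wrist");a=vision.camera("wrist");cv2.imwrite("pics/w1.png",a);np.save("cm1.npy",np.r_[cm[2],cm[3]])
for n in("ring_gauge","v_block","step_block","stand"):
  for d in spotter.boxes_of("wrist",n): print(n,np.round(d["point"],4),round(d["conf"],2))
E
```

```text
t 2.4 grasp [0.5848 0.051  0.2409] psi 0.0099 F [-0.5 -0.4  0.1] w 0.0869 g 0.0
ring_gauge [0.5885 0.0473 0.0242] 0.98
v_block [0.5278 0.0447 0.0398] 0.88
v_block [0.6784 0.2643 0.0265] 0.57
step_block [0.6508 0.0465 0.0264] 0.6
stand [0.6131 0.0484 0.0049] 0.64
```

View pics/w1.png

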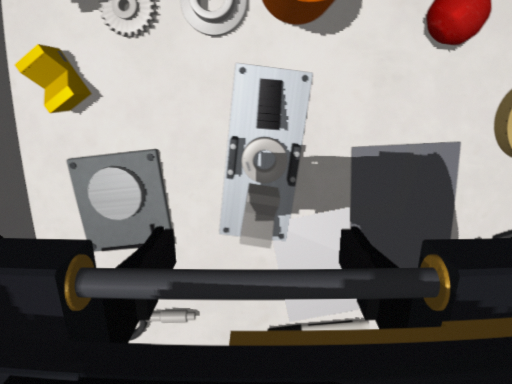

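The wrist picture shows the stand, with corners at about (237,64), (312,73), (286,240) and (220,232). On it are the step block at (269,104), the ring at (265,160) and the grey V-block at (262,215). The fixture is at (119,198), the mat at (405,205) and the yellow look-alike at (55,80). I'll check the choice in a close crop with the model outlines drawn on it.

```bash
cat >> h.py <<'E'
def box(c,yaw,lx,ly,z0,z1):
    q=np.array([[-1,-1],[1,-1],[1,1],[-1,1]])*[lx/2,ly/2];cy,sy=np.cos(yaw),np.sin(yaw)
    p=q@np.array([[cy,sy],[-sy,cy]])+np.array(c)[:2]
    return np.r_[np.c_[p,np.full(4,z0)],np.c_[p,np.full(4,z1)]]
E
python3 - <<'E'
from h import *
a=cv2.imread("pics/w1.png");v=np.load("cm1.npy");c=vision.calibration("wrist")
cm=(np.array([[c["fx"],0,c["cx"]],[0,c["fy"],c["cy"]],[0,0,1]]),np.array(c["D"]),v[:3],v[3:])
w=tow(cm,[[237,64],[312,73],[286,240],[220,232]],.003);print(np.round(w,4))
print("anvil",tow(cm,[[115,193]],.018), "mat",tow(cm,[[351,147],[460,142]],.003))
x0,y0,x1,y1,k=210,55,325,255,3
b=cv2.resize(a[y0:y1,x0:x1],None,fx=k,fy=k,interpolation=cv2.INTER_CUBIC)
cv2.imwrite("pics/crop1.png",b)
for n in("ring_gauge","v_block","step_block","fixture","mat","stand"):
  for d in spotter.regions_of("wrist",n)[:2]:
    m=d["pixels"].astype(np.uint8);ys,xs=np.nonzero(m);print(n,round(d["conf"],2),m.sum(),xs.min(),xs.max(),ys.min(),ys.max(),cv2.minAreaRect(np.c_[xs,ys].astype(np.float32)))
E
```

```text
[[ 0.693   0.0746  0.003 ]
 [ 0.6848 -0.0063  0.003 ]
 [ 0.4888  0.0152  0.003 ]
 [ 0.4985  0.0963  0.003 ]]
anvil [[0.5513896 0.2152808 0.018    ]] mat [[ 0.60492785 -0.05507315  0.003     ]
 [ 0.6136509  -0.18430604  0.003     ]]
ring_gauge 0.67 8005 65 170 149 250 ((118.89200592041016, 198.156005859375), (96.86647033691406, 93.1098861694336), 79.69515228271484)
v_block 0.87 2863 15 89 44 112 ((51.62546157836914, 77.64965057373047), (72.65977478027344, 46.4673957824707), 53.392921447753906)
v_block 0.56 1917 240 278 184 247 ((258.5366516113281, 215.7889862060547), (33.28302764892578, 61.083133697509766), 9.865806579589844)
step_block 0.55 1178 255 281 79 129 ((268.2632751464844, 103.87908935546875), (24.531755447387695, 50.19698715209961), 3.094058036804199)
fixture 0.7 7838 66 170 149 250 ((118.892578125, 198.01992797851562), (96.87149810791016, 91.26313781738281), 79.50852966308594)
mat 0.9 10917 350 459 141 267 ((404.5, 204.0), (126.0, 109.0), 90.0)
stand 0.79 8422 218 311 62 241 ((262.2998962402344, 152.42578125), (77.80655670166016, 172.88926696777344), 7.35237979888916)
```

View pics/crop1.png

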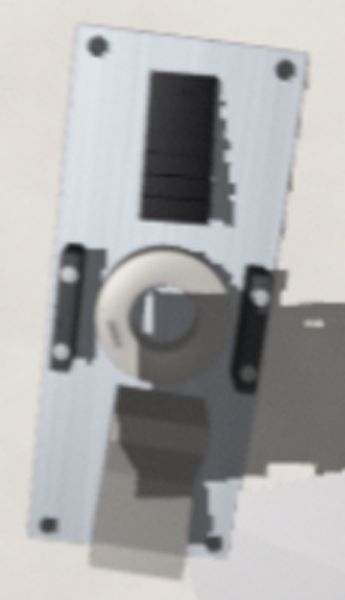

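The crop confirms a grey V-block with its notch running across, the steel ring between the two cheeks, and a black step block with its tall end far. Next I'll fit the poses.

```bash
cat > fit.py <<'E'
from h import *
from scipy.optimize import least_squares
a=cv2.imread("pics/w1.png");v=np.load("cm1.npy");c=vision.calibration("wrist")
cm=(np.array([[c["fx"],0,c["cx"]],[0,c["fy"],c["cy"]],[0,0,1]]),np.array(c["D"]),v[:3],v[3:])
def cr(p): return np.array(p,float)/3+[210,55]-1/3
def fit(loc,px,p0):
    loc=np.array(loc,float)
    def f(p):
        cy,sy=np.cos(p[2]),np.sin(p[2]);P=np.c_[loc[:,:2]@np.array([[cy,sy],[-sy,cy]])+p[:2],loc[:,2]]
        return (proj(cm,P)-px).ravel()
    s=least_squares(f,p0);print(np.round(s.x,4),"deg",round(np.degrees(s.x[2]),2),"res",np.round(s.fun,1));return s.x
h=np.pi/2
S=fit([[-.042,.1,.003],[.042,.1,.003],[.042,-.1,.003],[-.042,-.1,.003]],cr([[77,25],[308,52],[228,557],[28,538]]),[.59,.05,-h])
V=fit([[-.0175,.03,.043],[.0175,.03,.043],[.0175,-.03,.043],[-.0175,-.03,.043]],cr([[118,388],[208,400],[182,580],[90,565]]),[.53,.05,-h])
T=fit([[-.012,.025,.04],[.012,.025,.04]],cr([[150,70],[218,76]]),[.65,.05,-h])
G=tow(cm,cr([[163,314]]),.021)[0];print("ring",G)
for q,n in((V,"V"),(T,"T"),(G,"G")):
    d=q[:2]-S[:2];cy,sy=np.cos(S[2]),np.sin(S[2]);print(n,"in stand",np.round([d@[cy,sy],d@[-sy,cy]],4))
# fixture anvil: threshold bright disc
g=cv2.cvtColor(a,cv2.COLOR_BGR2GRAY)[155:230,75:160];m=(g>110).astype(np.uint8)
k=max(cv2.findContours(m,0,1)[0],key=cv2.contourArea);e=cv2.fitEllipse(k);print(e);
pc=np.array(e[0])+[75,155];print("anvil",tow(cm,[pc,pc+[e[1][0]/2,0],pc-[e[1][0]/2,0]],.018))
E
python3 fit.py
```

```text
[ 0.5909  0.0457 -1.6781] deg -96.15 res [-0.4 -0.7  0.1  0.   0.7  1.1 -0.5 -0.1]
[ 0.5348  0.0487 -1.7042] deg -97.64 res [-1.9  3.4  1.   4.1  0.8 -4.5  0.1 -3.7]
[ 0.6515  0.041  -1.6432] deg -94.15 res [-0.9 -0.1  0.9  0.1]
ring [0.59274204 0.04436649 0.021     ]
V in stand [ 0.0031 -0.0561]
T in stand [-0.0018  0.0608]
G in stand [0.0011 0.002 ]
((40.311893463134766, 36.99530029296875), (85.07060241699219, 98.315673828125), 93.80756378173828)
anvil [[0.55260398 0.21477602 0.018     ]
 [0.55320546 0.16479481 0.018     ]
 [0.5519796  0.26638079 0.018     ]]
```

```bash
python3 -c "
from h import *
move(.500,.052,.09,-.107)"
```

```text
shift [-0.558, -0.057, 1.009] turn [0.001, -0.001, 0.205] dist mm 173.2
```

Emit:
play_rows --pt "-0.56 -0.06 1 0 0 0.22" --pt "-0.56 -0.06 1 0 0 0.22" --pt "-0.56 -0.06 1 0 0 0.22" --pt "-0.56 -0.06 1 0 0 0.22" --pt "-0.56 -0.06 1 0 0 0.22"

```text
time: 3.45
ee_pos: [0.4976, 0.0527, 0.2523]
eef_rot: [0.998, -0.057, -0.003, 0.001]
ft_force: [0.5, 0.4, 0.4]
width: 0.087
grip_force: 0.0
```

Run:
```python
from h import *
st();cm=cam("wrist");a=vision.camera("wrist");cv2.imwrite("pics/w2.png",a);np.save("cm2.npy",np.r_[cm[2],cm[3]])
cv2.imwrite("pics/w2c.png",cv2.resize(a[20:270,140:400],None,fx=2.3,fy=2.3,interpolation=cv2.INTER_CUBIC))
```

```text
t 3.45 grasp [0.4976 0.0527 0.0888] psi -0.1135 F [0.5 0.4 0.4] w 0.087 g 0.0
```

View pics/w2c.png

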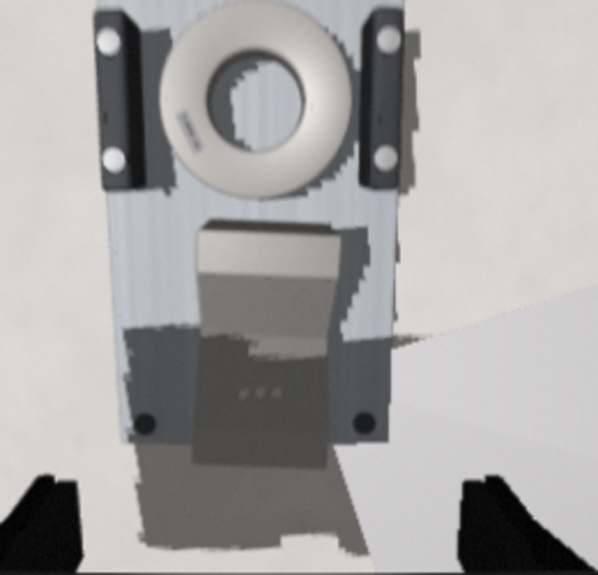

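The crop shows the V-block's far top edge from (198,231) to (340,237) and its near top edge from (192,461) to (326,468). The stand's near corners are at (122,441) and (388,440), and the ring's centre is at (256,99).

```bash
cat > fit2.py <<'E'
from h import *
from scipy.optimize import least_squares
def fitc(cm,loc,px,p0):
    loc=np.array(loc,float)
    def f(p):
        cy,sy=np.cos(p[2]),np.sin(p[2]);P=np.c_[loc[:,:2]@np.array([[cy,sy],[-sy,cy]])+p[:2],loc[:,2]]
        return (proj(cm,P)-px).ravel()
    s=least_squares(f,p0);print(np.round(s.x,4),"deg",round(np.degrees(s.x[2]),2),"res",np.round(s.fun,1));return s.x
def ld(f):
    v=np.load(f);c=vision.calibration("wrist");return (np.array([[c["fx"],0,c["cx"]],[0,c["fy"],c["cy"]],[0,0,1]]),np.array(c["D"]),v[:3],v[3:])
E
python3 - <<'E'
from fit2 import *
cm=ld("cm2.npy");cr=lambda p:(np.array(p,float)+.5)/2.3-.5+[140,20]
h=np.pi/2
V=fitc(cm,[[-.0175,.03,.043],[.0175,.03,.043],[.0175,-.03,.043],[-.0175,-.03,.043]],cr([[198,231],[340,237],[326,468],[192,461]]),[.53,.05,-h])
S=fitc(cm,[[.042,-.1,.003],[-.042,-.1,.003],[-.038,.022,.029],[-.038,-.022,.029],[.038,-.022,.029]],cr([[388,440],[122,441],[96,10],[103,190],[401,188]]),[.59,.05,-h])
S=fitc(cm,[[.042,-.1,.003],[-.042,-.1,.003]],cr([[388,440],[122,441]]),[.59,.05,-h])
G=tow(cm,cr([[256,99]]),.021)[0];print("ring",G)
E
```

```text
[ 0.5299  0.0498 -1.7286] deg -99.04 res [-0.7 -0.5  0.8 -0.3 -0.2  0.2  0.   0.8]
[ 0.5917  0.046  -1.6808] deg -96.3 res [ 0.6  0.7  0.2  0.6 -0.7 -1.4  0.1  0.1 -0.   0.5]
[ 0.5922  0.0463 -1.6797] deg -96.24 res [ 0.3  0.  -0.3  0. ]
ring [0.59206894 0.044841   0.021     ]
```

V-block is at (0.530, 0.050), yaw −99.0°, 62 mm from the ring as stated. I'll grip it there.

```bash
python3 -c "
from h import *
move(.5299,.0498,.085,-.1578)"
```

```text
shift [0.204, -0.004, 0.04] turn [0.001, 0.002, 0.084] dist mm 31.2
```

Emit:
play_rows --pt "0.204 -0.004 0.04 0 0.002 0.084" --pt "0.204 -0.004 0.04 0 0.002 0.084" --pt "0.204 -0.004 0.04 0 0.002 0.084"

```text
time: 3.8
ee_pos: [0.5318, 0.05, 0.2501]
eef_rot: [0.997, -0.079, 0.002, -0.0]
ft_force: [-1.0, -0.7, -0.7]
width: 0.087
grip_force: 0.0
```

```bash
python3 -c "
from h import *
st();move(.5299,.0498,.023,-.1578)"
```

```text
t 3.8 grasp [0.5318 0.05   0.0866] psi -0.1585 F [-1.  -0.7 -0.7] w 0.087 g 0.0
shift [-0.013, 0.004, 0.424] turn [-0.002, -0.006, -0.001] dist mm 63.7
```

Emit:
play_rows --pt "-0.01 0 0.2 0 0 0" --pt "-0.01 0 0.42 0 0 0" --pt "-0.01 0 0.42 0 0 0" --pt "-0.01 0 0.42 0 0 0"

```text
time: 4.2
ee_pos: [0.5292, 0.0507, 0.1864]
eef_rot: [0.997, -0.078, 0.001, -0.0]
ft_force: [0.7, -0.5, -0.4]
width: 0.0871
grip_force: 0.0
```

```bash
python3 -c "
from h import *
import time
st();vision.camera('top');st();vision.camera('top');st();move(.5299,.0498,.023,-.1578)"
```

```text
t 4.2 grasp [0.5292 0.0507 0.0229] psi -0.1571 F [ 0.7 -0.5 -0.4] w 0.0871 g 0.0
t 4.25 grasp [0.5292 0.0504 0.0231] psi -0.1576 F [ 0.1 -0.4  0.8] w 0.0872 g 0.0
t 4.3 grasp [0.5292 0.0502 0.0232] psi -0.1579 F [-0.5  0.1  0.3] w 0.0873 g 0.0
shift [0.005, 0.002, 0.001] turn [0.0, -0.004, -0.0] dist mm 0.8
```

Emit:
play_rows --pt "0 0 0 0 0 0" --pt "0 0 0 0 0 0" --pt "0 0 0 0 0 0" --pt "0 0 0 0 0 0" --pt "0 0 0 0 0 0" --fingers -1 --squeeze 30

```text
time: 4.8
ee_pos: [0.5288, 0.0502, 0.1858]
eef_rot: [0.997, -0.079, 0.001, 0.0]
ft_force: [0.0, -0.1, -0.1]
width: 0.0552
grip_force: 0.0
```

Emit:
play_rows --pt "0 0 0 0 0 0" --pt "0 0 0 0 0 0" --pt "0 0 0 0 0 0"

```text
time: 5.1
ee_pos: [0.5288, 0.0503, 0.1857]
eef_rot: [0.997, -0.079, 0.001, 0.0]
ft_force: [-0.1, -0.3, 0.3]
width: 0.0344
grip_force: 30.1
```

```bash
python3 -c "
from h import *
st();move(.476,-.113,.085,.068)"
```

```text
t 5.1 grasp [0.5288 0.0503 0.0222] psi -0.1579 F [-0.1 -0.3  0.3] w 0.0344 g 30.1
shift [-0.176, 1.13, -0.419] turn [0.0, -0.002, -0.431] dist mm 182.7
```

Emit:
play_rows --pt "0 0 -0.2 0 0 0" --pt "0 0 -0.42 0 0 0" --pt "0 0 -0.42 0 0 0"

```text
time: 5.4
ee_pos: [0.53, 0.0507, 0.2523]
eef_rot: [0.997, -0.079, 0.003, -0.0]
ft_force: [0.4, 0.6, -4.7]
width: 0.0347
grip_force: 30.0
```

Emit:
play_rows --pt "-0.05 0.3 0 0 0 -0.1" --pt "-0.1 0.6 0 0 0 -0.26" --pt "-0.16 0.95 0 0 0 -0.43" --pt "-0.16 0.95 0 0 0 -0.43" --pt "-0.16 0.95 0 0 0 -0.43"

```text
time: 5.9
ee_pos: [0.4818, -0.0883, 0.2477]
eef_rot: [1.0, 0.031, -0.0, 0.0]
ft_force: [0.6, 0.4, -3.5]
width: 0.0347
grip_force: 30.0
```

```bash
python3 -c "
from h import *
vision.camera('top')
st();move(.476,-.113,.024,.068)"
```

```text
t 5.95 grasp [ 0.4824 -0.0866  0.0845] psi 0.0655 F [ 0.3  0.9 -3.9] w 0.0349 g 30.0
shift [-0.054, 0.173, 0.403] turn [-0.001, -0.0, -0.005] dist mm 66.3
```

Emit:
play_rows --pt "-0.054 0.173 0 0 0 0" --pt "-0.054 0.173 0.2 0 0 0" --pt "-0.054 0.173 0.35 0 0 0" --pt "-0.054 0.173 0.4 0 0 0" --pt "-0.054 0.173 0.405 0 0 0"

```text
time: 6.45
ee_pos: [0.4764, -0.1116, 0.1871]
eef_rot: [0.999, 0.035, -0.0, -0.001]
ft_force: [-0.2, 0.4, -3.5]
width: 0.035
grip_force: 30.0
```

```bash
python3 -c "
from h import *
vision.camera('top');vision.camera('top')
st();move(.476,-.113,.023,.068)"
```

```text
t 6.55 grasp [ 0.477  -0.1123  0.0251] psi 0.0685 F [-0.2  0.2 -4.2] w 0.0349 g 30.0
shift [-0.007, 0.004, 0.014] turn [0.0, -0.003, 0.001] dist mm 2.4
```

Emit:
play_rows --pt "0 0 0.006 0 0 0" --pt "0 0 0.012 0 0 0" --pt "0 0 0.012 0 0 0"

```text
time: 6.85
ee_pos: [0.4765, -0.1132, 0.1866]
eef_rot: [0.999, 0.034, 0.001, 0.0]
ft_force: [-0.6, 0.3, -4.1]
width: 0.0346
grip_force: 30.0
```

```bash
python3 -c "
from h import *
vision.camera('top');st()"
```

```text
t 6.9 grasp [ 0.4765 -0.1132  0.023 ] psi 0.0671 F [-0.6  0.3 -2.6] w 0.0353 g 30.0
```

Emit:
play_rows --pt "0 0 0.004 0 0 0" --pt "0 0 0.004 0 0 0" --pt "0 0 0.004 0 0 0"

```text
time: 7.2
ee_pos: [0.4765, -0.1132, 0.1857]
eef_rot: [0.999, 0.034, 0.001, 0.0]
ft_force: [0.6, -0.4, -1.8]
width: 0.0346
grip_force: 30.1
```

Emit:
play_rows --pt "0 0 0 0 0 0" --pt "0 0 0 0 0 0" --pt "0 0 0 0 0 0" --pt "0 0 0 0 0 0" --fingers 1

```text
time: 7.6
ee_pos: [0.4765, -0.1131, 0.1857]
eef_rot: [0.999, 0.034, 0.001, 0.0]
ft_force: [-0.5, 0.8, 0.2]
width: 0.0585
grip_force: 0.4
```

```bash
python3 -c "
from h import *
st();move(.618,.041,.09,-.09)"
```

```text
t 7.6 grasp [ 0.4765 -0.1131  0.0222] psi 0.0672 F [-0.5  0.8  0.2] w 0.0585 g 0.4
shift [1.011, -0.962, -0.451] turn [0.001, -0.003, 0.3] dist mm 219.9
```

Emit:
play_rows --pt "0 0 -0.15 0 0 0" --pt "0 0 -0.45 0 0 0" --pt "0 0 -0.45 0 0 0"

```text
time: 7.9
ee_pos: [0.4783, -0.1131, 0.2579]
eef_rot: [0.999, 0.034, 0.004, 0.001]
ft_force: [1.3, -0.1, -0.1]
width: 0.0821
grip_force: 0.0
```

Emit:
play_rows --pt "1 -0.96 0 0 0 0.3" --pt "1 -0.96 0 0 0 0.3" --pt "1 -0.96 0 0 0 0.3" --pt "1 -0.96 0 0 0 0.3" --pt "1 -0.96 0 0 0 0.3"

```text
time: 8.4
ee_pos: [0.6181, 0.0459, 0.253]
eef_rot: [0.999, -0.042, 0.001, -0.002]
ft_force: [-0.4, 0.6, 0.9]
width: 0.0872
grip_force: 0.0
```

Run:
```python
from h import *
vision.camera("top");vision.camera("top")
st();cm=cam("wrist");a=vision.camera("wrist");cv2.imwrite("pics/w3.png",a);np.save("cm3.npy",np.r_[cm[2],cm[3]])
cv2.imwrite("pics/w3c.png",cv2.resize(a[40:240,150:350],None,fx=3,fy=3,interpolation=cv2.INTER_CUBIC))
```

```text
t 8.5 grasp [0.617  0.0433 0.0891] psi -0.0862 F [-0.6 -1.4 -0.2] w 0.0869 g 0.0
```

View pics/w3c.png

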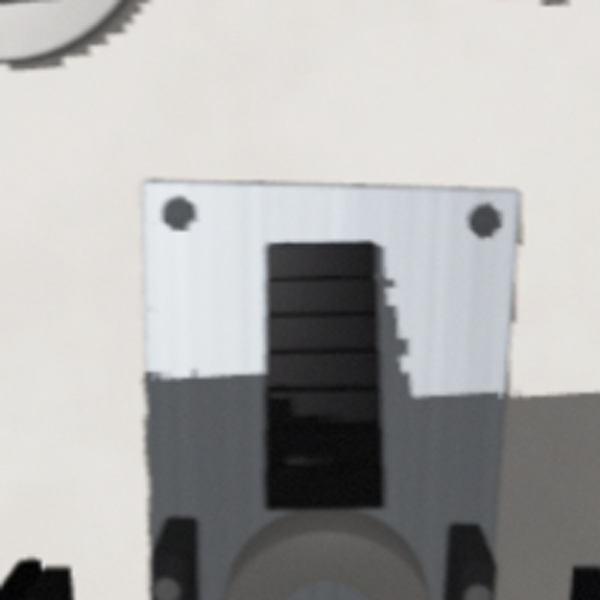

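The crop shows the step block's far base edge from (268,243) to (376,243), low end far, and its tall near top edge from (265,507) to (383,505). The stand's far corners are at (145,180) and (519,189).

Run:
```python
from fit2 import *
cm=ld("cm3.npy");cr=lambda p:(np.array(p,float)+.5)/3-.5+[150,40]
h=np.pi/2
T=fitc(cm,[[-.012,.025,.003],[.012,.025,.003],[.012,-.025,.04],[-.012,-.025,.04]],cr([[268,243],[376,243],[383,505],[265,507]]),[.65,.05,-h])
S=fitc(cm,[[-.042,.1,.003],[.042,.1,.003]],cr([[145,180],[519,189]]),[.59,.05,-h])
d=T[:2]-S[:2];cy,sy=np.cos(S[2]),np.sin(S[2]);print("T in stand",np.round([d@[cy,sy],d@[-sy,cy]],4))
move(T[0],T[1],.085,T[2]+h)
```

```text
[ 0.6527  0.04   -1.6469] deg -94.36 res [ 0.1 -0.4 -0.1 -0.8  0.2  0.7 -0.2  0.4]
[ 0.5905  0.0456 -1.6793] deg -96.22 res [-0.9  0.   0.9  0.1]
T in stand [-0.0012  0.0624]
shift [0.243, -0.014, 0.027] turn [0.0, -0.0, -0.024] dist mm 36.7
```

Emit:
play_rows --pt "0.24 -0.014 0.03 0 0 -0.024" --pt "0.24 -0.014 0.03 0 0 -0.024" --pt "0.24 -0.014 0.03 0 0 -0.024" --pt "0.24 -0.014 0.03 0 0 -0.024"

```text
time: 8.95
ee_pos: [0.6516, 0.0384, 0.2489]
eef_rot: [0.999, -0.039, 0.0, 0.0]
ft_force: [-0.3, -0.4, -0.0]
width: 0.0871
grip_force: 0.0
```

```bash
python3 -c "
from h import *
vision.camera('top')
st();move(.6527,.04,.0225,-.0761)"
```

```text
t 9.0 grasp [0.6517 0.0387 0.0855] psi -0.0782 F [ 0.7  1.  -1.8] w 0.0871 g 0.0
shift [0.006, -0.01, 0.42] turn [0.001, -0.002, -0.004] dist mm 63.1
```

Emit:
play_rows --pt "0.006 -0.01 0.2 0 0 0" --pt "0.006 -0.01 0.4 0 0 0" --pt "0.006 -0.01 0.42 0 0 0" --pt "0.006 -0.01 0.42 0 0 0"

```text
time: 9.4
ee_pos: [0.6531, 0.0407, 0.1861]
eef_rot: [0.999, -0.039, 0.0, 0.0]
ft_force: [-0.3, 0.9, 1.3]
width: 0.0871
grip_force: 0.0
```

```bash
python3 -c "
from h import *
vision.camera('top')
st();move(.6527,.04,.0225,-.0761)"
```

```text
t 9.45 grasp [0.6535 0.0409 0.0235] psi -0.0774 F [-0.9 -0.3  0. ] w 0.087 g 0.0
shift [-0.005, 0.006, 0.006] turn [0.0, -0.003, -0.002] dist mm 1.5
```

Emit:
play_rows --pt "-0.004 0.004 0.006 0 0 0" --pt "-0.004 0.004 0.006 0 0 0" --pt "-0.004 0.004 0.006 0 0 0" --pt "-0.004 0.004 0.006 0 0 0" --pt "-0.004 0.004 0.006 0 0 0" --fingers -1 --squeeze 20

```text
time: 9.95
ee_pos: [0.6532, 0.0404, 0.1858]
eef_rot: [0.999, -0.039, 0.001, 0.0]
ft_force: [-0.0, 0.2, 5.8]
width: 0.0548
grip_force: 2.9
```

Emit:
play_rows --pt "0 0 0 0 0 0" --pt "0 0 0 0 0 0" --pt "0 0 0 0 0 0" --pt "0 0 0 0 0 0" --pt "0 0 0 0 0 0"

```text
time: 10.45
ee_pos: [0.6533, 0.0405, 0.1858]
eef_rot: [0.999, -0.039, 0.001, -0.0]
ft_force: [-0.3, -0.0, 5.9]
width: 0.0236
grip_force: 21.3
```

```bash
python3 -c "
from h import *
st();move(.565,-.108,.085,.068)"
```

```text
t 10.45 grasp [0.6533 0.0405 0.0223] psi -0.0773 F [-0.3 -0.   5.9] w 0.0236 g 21.3
shift [-0.509, 1.033, -0.42] turn [0.0, -0.005, -0.277] dist mm 183.8
```

Emit:
play_rows --pt "0 0 -0.2 0 0 0" --pt "0 0 -0.42 0 0 0" --pt "0 0 -0.42 0 0 0"

```text
time: 10.75
ee_pos: [0.654, 0.0408, 0.2522]
eef_rot: [0.999, -0.039, 0.004, -0.0]
ft_force: [0.5, 0.2, -2.5]
width: 0.0243
grip_force: 20.0
```

Emit:
play_rows --pt "-0.15 0.3 0 0 0 -0.1" --pt "-0.3 0.6 0 0 0 -0.2" --pt "-0.5 1 0 0 0 -0.27" --pt "-0.5 1 0 0 0 -0.27" --pt "-0.5 1 0 0 0 -0.27"

```text
time: 11.25
ee_pos: [0.5645, -0.1074, 0.2466]
eef_rot: [1.0, 0.029, -0.001, 0.001]
ft_force: [0.7, 0.9, -1.9]
width: 0.0239
grip_force: 20.0
```

```bash
python3 -c "
from h import *
vision.camera('top');vision.camera('top')
st();move(.565,-.108,.0235,.068)"
```

```text
t 11.35 grasp [ 0.5661 -0.1033  0.0837] psi 0.0635 F [ 0.2  1.5 -2.7] w 0.024 g 20.0
shift [-0.01, 0.031, 0.401] turn [-0.001, -0.001, -0.009] dist mm 60.4
```

Emit:
play_rows --pt "-0.01 0.03 0.2 0 0 0" --pt "-0.01 0.03 0.35 0 0 0" --pt "-0.01 0.03 0.39 0 0 0" --pt "-0.01 0.03 0.402 0 0 0" --pt "-0.01 0.03 0.405 0 0 0"

```text
time: 11.85
ee_pos: [0.5659, -0.1071, 0.1877]
eef_rot: [0.999, 0.033, 0.001, -0.0]
ft_force: [0.3, -0.3, -2.5]
width: 0.0241
grip_force: 20.0
```

```bash
python3 -c "
from h import *
for i in range(3): vision.camera('top');st()"
```

```text
t 11.9 grasp [ 0.5659 -0.1074  0.0244] psi 0.065 F [ 0.1 -0.7 -1.9] w 0.0235 g 20.0
t 11.95 grasp [ 0.5659 -0.1076  0.0246] psi 0.0646 F [ 0.2  0.8 -1.8] w 0.0238 g 20.0
t 12.0 grasp [ 0.5658 -0.1077  0.0245] psi 0.0644 F [-0.1  0.6 -1.7] w 0.024 g 20.0
```

Emit:
play_rows --pt "0 0 0.006 0 0 0" --pt "0 0 0.012 0 0 0" --pt "0 0 0.014 0 0 0" --pt "0 0 0.014 0 0 0" --pt "0 0 0.014 0 0 0"

```text
time: 12.5
ee_pos: [0.5655, -0.108, 0.1857]
eef_rot: [0.999, 0.032, 0.001, 0.0]
ft_force: [-3.3, 0.6, 5.4]
width: 0.0241
grip_force: 22.6
```

```bash
python3 -c "
from h import *
for i in range(2): vision.camera('top');st()"
```

```text
t 12.55 grasp [ 0.5654 -0.108   0.0222] psi 0.0639 F [-2.   0.5  5.2] w 0.0236 g 22.6
t 12.6 grasp [ 0.5655 -0.108   0.0222] psi 0.0639 F [-2.8  0.7  5.8] w 0.024 g 22.6
```

Emit:
play_rows --pt "0 0 0 0 0 0" --pt "0 0 0 0 0 0" --pt "0 0 0 0 0 0" --pt "0 0 0 0 0 0" --pt "0 0 0 0 0 0" --fingers 1

```text
time: 13.1
ee_pos: [0.5658, -0.109, 0.1858]
eef_rot: [1.0, 0.032, 0.001, 0.001]
ft_force: [-0.2, -4.3, 6.5]
width: 0.056
grip_force: 2.9
```

Emit:
play_rows --pt "0 0 -0.2 0 0 0" --pt "0 0 -0.5 0 0 0" --pt "0 0 -0.8 0 0 0" --pt "0 0 -0.8 0 0 0"

```text
time: 13.5
ee_pos: [0.5669, -0.1076, 0.3112]
eef_rot: [0.999, 0.032, 0.005, 0.001]
ft_force: [1.9, -0.6, -0.8]
width: 0.0845
grip_force: 0.0
```

```bash
python3 -c "
from h import *
st();print(np.round(status.read_state()['joint_positions'],3));move(.56,.05,.141,psi());move(.5915,.0455,.14,-1.6794+np.pi)"
```

```text
t 13.5 grasp [ 0.5669 -0.1076  0.1477] psi 0.0642 F [ 1.9 -0.6 -0.8] w 0.0845 g 0.0
[ 0.594  0.353 -0.586  1.687  0.213  1.154 -1.555]
shift [0.021, -1.051, 0.042] turn [0.005, -0.02, -0.0] dist mm 157.9
shift [0.228, -1.008, 0.051] turn [0.018, -0.013, -2.67] dist mm 155.2
```

Emit:
play_rows --pt "0.2 -1 0 0 0 1" --pt "0.2 -1 0 0 0 1" --pt "0.2 -1 0 0 0 1" --pt "0.2 -1 0 0 0 1" --pt "0.2 -1 0 0 0 1"

```text
time: 14.0
ee_pos: [0.5852, 0.0471, 0.3046]
eef_rot: [0.974, -0.226, 0.0, -0.001]
ft_force: [-0.3, -0.0, -0.7]
width: 0.0869
grip_force: 0.0
```

```bash
python3 -c "
from h import *
a=vision.camera('top');cv2.imwrite('pics/top2.png',cv2.resize(a[140:280,190:340],None,fx=3,fy=3))
st();print(np.round(status.read_state()['joint_positions'],3));move(.5915,.0455,.09,-1.6794)"
```

```text
t 14.05 grasp [0.5853 0.0446 0.1409] psi -0.4553 F [-0.9 -0.8  0.1] w 0.0868 g 0.0
[ 0.304  0.381 -0.561  1.664  0.218  1.159 -2.339]
shift [0.034, -0.024, 0.34] turn [-0.001, -0.001, 2.338] dist mm 51.3
```

Emit:
play_rows --pt "0 0 0 0 0 -0.92" --pt "0 0 0 0 0 -0.92" --pt "0 0 0 0 0 -0.92" --pt "0 0 0 0 0 -0.92"

```text
time: 14.45
ee_pos: [0.5855, 0.0414, 0.3045]
eef_rot: [1.0, 0.013, 0.0, 0.0]
ft_force: [-0.5, 0.1, 0.1]
width: 0.087
grip_force: 0.0
```

Emit:
play_rows --pt "0 0 0 0 0 -0.92" --pt "0 0 0 0 0 -0.92" --pt "0 0 0 0 0 -0.92" --pt "0 0 0 0 0 -0.92"

```text
time: 14.85
ee_pos: [0.5855, 0.0422, 0.3046]
eef_rot: [0.968, 0.249, 0.0, 0.0]
ft_force: [-0.1, 0.0, -0.9]
width: 0.0872
grip_force: 0.0
```

Emit:
play_rows --pt "0 0 0 0 0 -0.92" --pt "0 0 0 0 0 -0.92" --pt "0 0 0 0 0 -0.92" --pt "0 0 0 0 0 -0.92"

```text
time: 15.25
ee_pos: [0.5855, 0.0427, 0.3047]
eef_rot: [0.881, 0.473, 0.0, 0.0]
ft_force: [0.3, -0.2, -0.3]
width: 0.0867
grip_force: 0.0
```

Emit:
play_rows --pt "0 0 0 0 0 -0.92" --pt "0 0 0 0 0 -0.92" --pt "0 0 0 0 0 -0.92" --pt "0 0 0 0 0 -0.92"

```text
time: 15.65
ee_pos: [0.5855, 0.0431, 0.3047]
eef_rot: [0.744, 0.669, 0.0, 0.0]
ft_force: [-0.3, -0.8, 0.1]
width: 0.0868
grip_force: 0.0
```

Run:
```python
from h import *
vision.camera("top");vision.camera("top")
st();cm=cam("wrist");a=vision.camera("wrist");cv2.imwrite("pics/w4.png",a);np.save("cm4.npy",np.r_[cm[2],cm[3]])
print(np.round(status.read_state()['joint_positions'],3));move(.592,.0448,.085,-1.6794+np.pi)
```

```text
t 15.75 grasp [0.5855 0.0432 0.1413] psi 1.461 F [ 0.1  0.2 -0.1] w 0.0872 g 0.0
[ 0.551  0.473 -0.892  1.651  0.39   1.205 -0.539]
shift [0.015, 0.042, 0.375] turn [0.002, 0.0, -0.002] dist mm 56.7
```

View pics/w4.png

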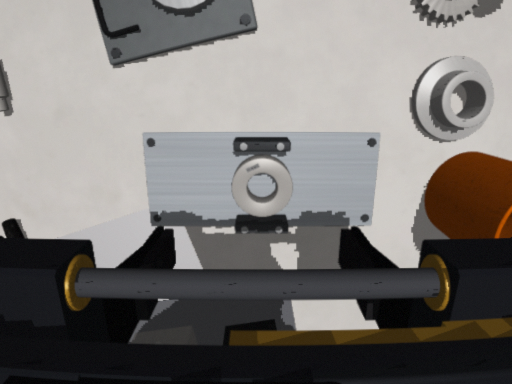

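The wrist picture shows only the ring left on the stand, centred at about (262.5,186), with cheeks at rows 145 and 223. The fixture is at the upper left and the mug at (480,200).

Run:
```python
from fit2 import *
cm=ld("cm4.npy");G=tow(cm,[[262.5,186],[232,186],[294,186]],.021);print(np.round(G,4))
move(.592,G[0][1]*.5+.0448*.5,.0228,-1.6794+np.pi)
```

```text
[[0.592  0.0465 0.021 ]
 [0.5674 0.0492 0.021 ]
 [0.6174 0.0437 0.021 ]]
shift [0.02, 0.041, 0.79] turn [0.002, 0.0, -0.002] dist mm 118.7
```

Emit:
play_rows --pt "0.02 0.04 0.3 0 0 0" --pt "0.02 0.04 0.6 0 0 0" --pt "0.02 0.04 0.75 0 0 0" --pt "0.02 0.04 0.78 0 0 0" --pt "0.02 0.04 0.785 0 0 0"

```text
time: 16.3
ee_pos: [0.5917, 0.046, 0.1867]
eef_rot: [0.744, 0.668, -0.0, 0.0]
ft_force: [0.7, -0.2, 0.8]
width: 0.0871
grip_force: 0.0
```

Run:
```python
from h import *
vision.camera("top");vision.camera("top");st();move(.592,.0457,.0228,-1.6794+np.pi)
```

```text
t 16.4 grasp [0.592 0.046 0.024] psi 1.4644 F [-0.8  0.5 -0.2] w 0.0868 g 0.0
shift [-0.002, -0.0, 0.008] turn [0.003, 0.0, 0.004] dist mm 1.3
```

Emit:
play_rows --pt "0 0 0.004 0 0 0" --pt "0 0 0.004 0 0 0" --pt "0 0 0.004 0 0 0" --pt "0 0 0.004 0 0 0" --pt "0 0 0.004 0 0 0" --fingers -1 --squeeze 25

```text
time: 16.9
ee_pos: [0.5919, 0.046, 0.1867]
eef_rot: [0.743, 0.67, 0.0, 0.0]
ft_force: [0.4, 0.6, 0.3]
width: 0.0552
grip_force: 0.0
```

Emit:
play_rows --pt "0 0 0 0 0 0" --pt "0 0 0 0 0 0" --pt "0 0 0 0 0 0"

```text
time: 17.2
ee_pos: [0.5918, 0.046, 0.1866]
eef_rot: [0.743, 0.67, 0.0, 0.0]
ft_force: [-1.5, -0.2, 0.8]
width: 0.0483
grip_force: 25.0
```

Emit:
play_rows --pt "0 0 -0.2 0 0 0" --pt "0 0 -0.5 0 0 0" --pt "0 0 -0.8 0 0 0" --pt "0 0 -0.8 0 0 0"

```text
time: 17.6
ee_pos: [0.5932, 0.047, 0.3125]
eef_rot: [0.743, 0.67, 0.004, 0.003]
ft_force: [1.1, 0.7, -2.4]
width: 0.0485
grip_force: 25.0
```

Run:
```python
from h import *
vision.camera("top");vision.camera("top");st()
cm=cam("wrist");a=vision.camera("wrist");cv2.imwrite("pics/w5.png",a);np.save("cm5.npy",np.r_[cm[2],cm[3]])
move(.53,.13,.14,psi())
```

```text
t 17.7 grasp [0.5918 0.0459 0.1435] psi 1.467 F [-0.6 -0.8 -3.1] w 0.0484 g 25.0
shift [0.517, -0.465, 0.014] turn [0.0, 0.001, 0.0] dist mm 104.3
```

Emit:
play_rows --pt "0.25 -0.15 0 0 0 0" --pt "0.53 -0.34 0 0 0 0" --pt "0.53 -0.34 0 0 0 0" --pt "0.53 -0.34 0 0 0 0"

```text
time: 18.15
ee_pos: [0.5482, 0.1314, 0.305]
eef_rot: [0.742, 0.671, -0.001, -0.0]
ft_force: [0.2, -0.2, -2.5]
width: 0.0484
grip_force: 25.0
```

Run:
```python
from h import *
vision.camera("top");vision.camera("top");st()
cm=cam("wrist");a=vision.camera("wrist");cv2.imwrite("pics/w6.png",a);np.save("cm6.npy",np.r_[cm[2],cm[3]])
cv2.imwrite("pics/w6c.png",cv2.resize(a[40:330,130:390],None,fx=2,fy=2,interpolation=cv2.INTER_CUBIC))
```

```text
t 18.25 grasp [0.5494 0.1292 0.1417] psi 1.4663 F [ 0.5 -0.6 -1.6] w 0.0486 g 25.0
```

View pics/w6c.png

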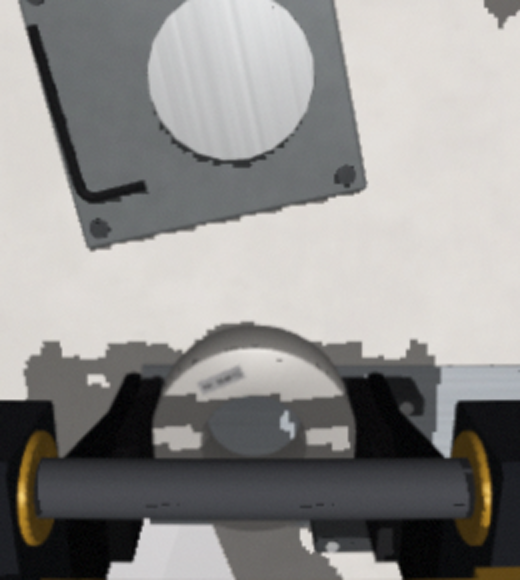

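The crop shows the anvil disc centred at about (231,79), radius 83. The held ring's top-face far edge is at about (252,347), with sides at columns 155 and 355. I'll fit both.

Run:
```python
from fit2 import *
cm=ld("cm6.npy");a=cv2.imread("pics/w6.png");g=cv2.GaussianBlur(cv2.cvtColor(a,cv2.COLOR_BGR2GRAY),(3,3),0)
# anvil: radial edges from guess centre
c0=np.array([130+231/2,40+79/2]);pts=[]
for t in np.arange(0,2*np.pi,.06):
    rr=np.arange(34,48,.25);p=c0+np.c_[np.cos(t)*rr,np.sin(t)*rr]
    if p[:,1].min()<1: continue
    v=cv2.remap(g,p[:,:1].astype(np.float32),p[:,1:].astype(np.float32),1).ravel().astype(float)
    d=v[4:]-v[:-4];i=d.argmin()
    if d[i]<-25: pts.append(p[i+2])
W=tow(cm,pts,.018)[:,:2]
f=lambda p:np.hypot(*(W-p[:2]).T)-p[2]
s=least_squares(f,[.553,.215,.032],loss="soft_l1",f_scale=.0005);print("anvil",np.round(s.x,4),len(W),np.std(s.fun))
cr=lambda p:(np.array(p,float)+.5)/2-.5+[130,40]
P=tow(cm,cr([[252,347],[153,420],[356,420]]),.1396);q=psi();tx=np.array([np.cos(q),np.sin(q)]);ty=np.array([np.sin(q),-np.cos(q)])
gp=status.read_state()["ee_pos"][:2];print("in tool",[(round((w[:2]-gp)@tx*1e3,1),round((w[:2]-gp)@ty*1e3,1)) for w in P])
```

```text
anvil [0.5506 0.2176 0.0314] 105 0.00019279905251793714
in tool [(np.float64(24.0), np.float64(0.2)), (np.float64(5.4), np.float64(-23.4)), (np.float64(5.4), np.float64(25.0))]
```

Run:
```python
from fit2 import *
def circ(cm,a,c0,r0,r1,z,R0):
    g=cv2.GaussianBlur(cv2.cvtColor(a,cv2.COLOR_BGR2GRAY),(3,3),0);pts=[]
    for t in np.arange(0,2*np.pi,.1):
        rr=np.arange(r0,r1,.25);p=c0+np.c_[np.cos(t)*rr,np.sin(t)*rr]
        v=cv2.remap(g,p[:,:1].astype(np.float32),p[:,1:].astype(np.float32),1).ravel().astype(float)
        d=v[4:]-v[:-4];i=d.argmin()
        if d[i]<-20: pts.append(p[i+2])
    W=tow(cm,pts,z)[:,:2];s=least_squares(lambda p:np.hypot(*(W-p[:2]).T)-p[2],[*tow(cm,[c0],z)[0][:2],R0],loss="soft_l1",f_scale=.0005);print(np.round(s.x,4),len(W),np.std(s.fun))
circ(cam("top"),cv2.imread("pics/top.png"),np.array([158.,215.5]),8,19,.018,.032)
circ(ld("cm1.npy"),cv2.imread("pics/w1.png"),np.array([115.,193.5]),20,36,.018,.032)
circ(ld("cm4.npy"),cv2.imread("pics/w4.png"),np.array([262.5,186]),25,40,.021,.025)
move(.550,.218,.08);st()
```

```text
[0.5494 0.2181 0.0311] 63 0.0004953653716049384
[0.5503 0.2167 0.0314] 51 0.0002849439640258763
[0.5911 0.0448 0.0249] 34 0.0011227848270852795
shift [0.591, -0.06, 0.412] turn [-0.001, 0.002, -0.0] dist mm 108.5
t 18.3 grasp [0.5496 0.129  0.1419] psi 1.4655 F [-0.3 -1.  -1.9] w 0.0486 g 25.0
```

Emit:
play_rows --pt "0.3 -0.03 0 0 0 0" --pt "0.59 -0.058 0 0 0 0" --pt "0.59 -0.058 0.2 0 0 0" --pt "0.59 -0.058 0.45 0 0 0" --pt "0.59 -0.058 0.55 0 0 0"

```text
time: 18.8
ee_pos: [0.5494, 0.2176, 0.2201]
eef_rot: [0.743, 0.669, -0.002, -0.0]
ft_force: [-0.4, -1.7, -3.0]
width: 0.0486
grip_force: 25.0
```

Run:
```python
from h import *
for i in range(3):vision.camera("top")
st();move(.550,.2177,.039)
```

```text
t 18.95 grasp [0.5501 0.2184 0.0601] psi 1.4659 F [-0.4  0.7 -2.1] w 0.0485 g 25.0
shift [-0.005, -0.0, 0.141] turn [-0.001, 0.001, -0.0] dist mm 21.1
```

Emit:
play_rows --pt "-0.004 0 0.07 0 0 0" --pt "-0.004 0 0.12 0 0 0" --pt "-0.004 0 0.135 0 0 0" --pt "-0.004 0 0.14 0 0 0" --pt "-0.004 0 0.14 0 0 0"

```text
time: 19.45
ee_pos: [0.5498, 0.2187, 0.2032]
eef_rot: [0.743, 0.67, 0.0, 0.001]
ft_force: [-0.4, -0.0, -2.5]
width: 0.0487
grip_force: 25.0
```

Run:
```python
from h import *
for i in range(3):vision.camera("top");st()
```

```text
t 19.5 grasp [0.5499 0.2188 0.0398] psi 1.4673 F [ 0.7 -0.3 -1.7] w 0.0486 g 25.0
t 19.55 grasp [0.5498 0.2188 0.0398] psi 1.4674 F [ 0.2  0.  -2.9] w 0.0486 g 25.0
t 19.6 grasp [0.5498 0.2188 0.0398] psi 1.4673 F [-0.4  0.2 -3.1] w 0.0484 g 25.0
```

Emit:
play_rows --pt "-0.007 0 0 0 0 0" --pt "-0.007 0 0.005 0 0 0" --pt "-0.007 0 0.01 0 0 0" --pt "-0.007 0 0.012 0 0 0" --pt "-0.007 0 0.012 0 0 0"

```text
time: 20.1
ee_pos: [0.5497, 0.2176, 0.2015]
eef_rot: [0.743, 0.67, 0.0, 0.001]
ft_force: [-2.0, -1.9, 4.7]
width: 0.0484
grip_force: 25.0
```

Run:
```python
from h import *
for i in range(3):vision.camera("top");st()
```

```text
t 20.15 grasp [0.5497 0.2176 0.038 ] psi 1.4672 F [-0.6 -1.9  5.6] w 0.0486 g 25.0
t 20.2 grasp [0.5497 0.2176 0.038 ] psi 1.4672 F [-2.1 -2.8  5.9] w 0.0486 g 25.0
t 20.25 grasp [0.5497 0.2176 0.038 ] psi 1.4672 F [-2.4 -2.3  4.9] w 0.0484 g 25.0
```

Contact at the expected height, so I'll release, retreat and check the centring.

Emit:
play_rows --pt "0 0 -0.003 0 0 0" --pt "0 0 -0.003 0 0 0" --pt "0 0 -0.003 0 0 0" --pt "0 0 -0.003 0 0 0" --pt "0 0 -0.003 0 0 0" --fingers 1

```text
time: 20.75
ee_pos: [0.5496, 0.2177, 0.2016]
eef_rot: [0.743, 0.67, 0.0, 0.0]
ft_force: [-0.4, -0.1, -0.2]
width: 0.0804
grip_force: 0.0
```

Emit:
play_rows --pt "0 0 -0.1 0 0 0" --pt "0 0 -0.4 0 0 0" --pt "0 0 -0.7 0 0 0" --pt "0 0 -0.7 0 0 0"

```text
time: 21.15
ee_pos: [0.5505, 0.2193, 0.3139]
eef_rot: [0.743, 0.67, 0.005, 0.002]
ft_force: [0.1, 0.3, -0.8]
width: 0.0868
grip_force: 0.0
```

Emit:
play_rows --pt "-0.3 0 0 0 0 0" --pt "-0.57 0 0 0 0 0" --pt "-0.57 0 0 0 0 0" --pt "-0.57 0 0 0 0 0"

```text
time: 21.55
ee_pos: [0.5408, 0.1316, 0.3074]
eef_rot: [0.743, 0.669, 0.001, 0.001]
ft_force: [0.1, 0.6, -0.5]
width: 0.0868
grip_force: 0.0
```

Run:
```python
from h import *
for i in range(2):vision.camera("top")
st();cm=cam("wrist");a=vision.camera("wrist");cv2.imwrite("pics/w7.png",a);np.save("cm7.npy",np.r_[cm[2],cm[3]])
p=proj(cm,[[.55,.2175,.018]])[0].astype(int);print(p)
x0,y0=max(p[0]-75,0),max(p[1]-75,0);print(x0,y0)
cv2.imwrite("pics/w7c.png",cv2.resize(a[y0:y0+150,x0:x0+150],None,fx=4,fy=4,interpolation=cv2.INTER_CUBIC))
```

```text
t 21.65 grasp [0.5405 0.1336 0.1438] psi 1.4685 F [-0.5  1.1  0.1] w 0.0869 g 0.0
[255  83]
180 8
```

View pics/w7c.png

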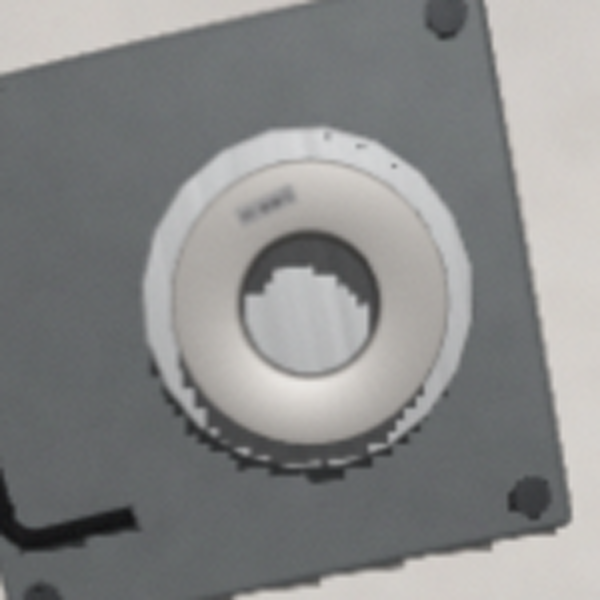

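The crop shows the ring flat on the anvil, its top face centred at about (310,301) and the anvil disc at about (307.5,297).

Run:
```python
from fit2 import *
cm=ld("cm7.npy");cr=lambda p:(np.array(p,float)+.5)/4-.5+[180,8]
print(tow(cm,cr([[310.5,301]]),.036),tow(cm,cr([[307.5,297]]),.018))
move(.565,.08,.142);move(.5655,-.108,.085,.0639)
```

```text
[[0.55103156 0.21717462 0.036     ]] [[0.55065574 0.21842693 0.018     ]]
shift [-0.341, 0.199, 0.011] turn [0.003, -0.001, -0.0] dist mm 59.3
shift [-1.588, 0.329, 0.39] turn [0.002, -0.003, 2.684] dist mm 250.2
```

Emit:
play_rows --pt "-0.8 0.165 0 0 0 0" --pt "-0.8 0.165 0 0 0 0" --pt "-0.8 0.165 0 0 0 0"

```text
time: 22.0
ee_pos: [0.5534, 0.0073, 0.3065]
eef_rot: [0.744, 0.669, -0.0, 0.001]
ft_force: [0.8, -0.6, 0.5]
width: 0.087
grip_force: 0.0
```

Emit:
play_rows --pt "-0.8 0.165 0 0 0 0.9" --pt "-0.8 0.165 0 0 0 0.9" --pt "-0.8 0.165 0 0 0 0.9" --pt "-0.8 0.165 0 0 0 0.9"

```text
time: 22.4
ee_pos: [0.5655, -0.1145, 0.3065]
eef_rot: [0.881, 0.474, 0.0, 0.001]
ft_force: [0.1, 0.9, -0.4]
width: 0.0871
grip_force: 0.0
```

Emit:
play_rows --pt "0 0 0 0 0 0.9" --pt "0 0 0 0 0 0.9" --pt "0 0 0 0 0 0.9" --pt "0 0 0 0 0 0.9"

```text
time: 22.8
ee_pos: [0.5655, -0.1089, 0.3069]
eef_rot: [0.966, 0.26, 0.001, -0.0]
ft_force: [-0.4, -0.2, 0.2]
width: 0.0874
grip_force: 0.0
```

Emit:
play_rows --pt "0 0 0 0 0 0.9" --pt "0 0 0 0 0 0.9" --pt "0 0 0 0 0 0.9" --pt "0 0 0 0 0 0.9"

```text
time: 23.2
ee_pos: [0.5654, -0.1098, 0.3068]
eef_rot: [1.0, 0.028, 0.001, -0.0]
ft_force: [-0.4, -0.0, 0.3]
width: 0.0871
grip_force: 0.0
```

Run:
```python
from h import *
for i in range(2):vision.camera("top")
a=vision.camera("wrist");cv2.imwrite("pics/w8.png",a)
st();print(np.round(status.read_state()['joint_positions'],3));move(.5655,-.108,.0222,.0639)
```

```text
t 23.35 grasp [ 0.5652 -0.1105  0.1432] psi 0.0604 F [-0.3 -0.1 -0.2] w 0.0867 g 0.0
[ 0.63   0.367 -0.625  1.689  0.231  1.159 -1.567]
shift [0.002, -0.016, 0.807] turn [0.0, -0.002, -0.007] dist mm 121.0
```

Emit:
play_rows --pt "0 -0.014 0.3 0 0 -0.007" --pt "0 -0.014 0.6 0 0 -0.007" --pt "0 -0.014 0.75 0 0 -0.007" --pt "0 -0.014 0.79 0 0 -0.007" --pt "0 -0.014 0.8 0 0 -0.007"

```text
time: 23.85
ee_pos: [0.565, -0.1088, 0.1866]
eef_rot: [1.0, 0.03, -0.0, -0.0]
ft_force: [0.7, -0.4, -0.1]
width: 0.0872
grip_force: 0.0
```

Run:
```python
from h import *
for i in range(3):vision.camera("top")
st();move(.5655,-.108,.0225,.0639)
```

```text
t 24.0 grasp [ 0.5657 -0.1091  0.0243] psi 0.0591 F [-0.7  0.2  0.2] w 0.0869 g 0.0
shift [-0.001, -0.007, 0.012] turn [0.001, -0.005, -0.009] dist mm 2.1
```

Emit:
play_rows --pt "-0.001 -0.007 0.011 0 0 -0.009" --pt "-0.001 -0.007 0.011 0 0 -0.009" --pt "-0.001 -0.007 0.011 0 0 -0.009"

```text
time: 24.3
ee_pos: [0.5653, -0.1081, 0.1857]
eef_rot: [1.0, 0.031, 0.001, 0.0]
ft_force: [-0.1, 0.1, 3.6]
width: 0.0874
grip_force: 1.9
```

Emit:
play_rows --pt "0 0 0 0 0 0" --pt "0 0 0 0 0 0" --pt "0 0 0 0 0 0" --pt "0 0 0 0 0 0" --pt "0 0 0 0 0 0" --fingers -1 --squeeze 20

```text
time: 24.8
ee_pos: [0.5653, -0.1078, 0.1857]
eef_rot: [1.0, 0.031, 0.001, 0.0]
ft_force: [0.2, 0.4, 5.5]
width: 0.055
grip_force: 2.9
```

Emit:
play_rows --pt "0 0 0 0 0 0" --pt "0 0 0 0 0 0" --pt "0 0 0 0 0 0" --pt "0 0 0 0 0 0" --pt "0 0 0 0 0 0"

```text
time: 25.3
ee_pos: [0.5653, -0.1079, 0.1857]
eef_rot: [1.0, 0.031, 0.001, 0.0]
ft_force: [-0.2, 0.6, 6.2]
width: 0.0238
grip_force: 21.4
```

Run:
```python
from h import *
st();move(.6533,.0405,.085,-.0773)
```

```text
t 25.3 grasp [ 0.5653 -0.1079  0.0222] psi 0.0623 F [-0.2  0.6  6.2] w 0.0238 g 21.4
shift [0.648, -0.951, -0.417] turn [0.001, -0.004, 0.267] dist mm 183.6
```

Emit:
play_rows --pt "0 0 -0.2 0 0 0" --pt "0 0 -0.42 0 0 0" --pt "0 0 -0.42 0 0 0"

```text
time: 25.6
ee_pos: [0.5661, -0.108, 0.2519]
eef_rot: [1.0, 0.031, 0.003, 0.001]
ft_force: [0.2, -0.8, -1.3]
width: 0.024
grip_force: 20.0
```

Emit:
play_rows --pt "0.2 -0.3 0 0 0 0.09" --pt "0.42 -0.62 0 0 0 0.18" --pt "0.648 -0.95 0 0 0 0.267" --pt "0.648 -0.95 0 0 0 0.267" --pt "0.648 -0.95 0 0 0 0.267"

```text
time: 26.1
ee_pos: [0.6532, 0.0451, 0.2467]
eef_rot: [0.999, -0.036, -0.0, -0.001]
ft_force: [-1.4, 0.3, -2.8]
width: 0.0238
grip_force: 20.0
```

Run:
```python
from h import *
for i in range(4):vision.camera("top")
st();move(.6533,.0403,.03,-.0765)
```

```text
t 26.3 grasp [0.6527 0.0386 0.0837] psi -0.0793 F [ 0.6 -0.4 -2.9] w 0.024 g 20.0
shift [0.004, -0.012, 0.358] turn [0.003, 0.001, -0.005] dist mm 53.7
```

Emit:
play_rows --pt "0.004 -0.012 0.15 0 0 -0.005" --pt "0.004 -0.012 0.28 0 0 -0.005" --pt "0.004 -0.012 0.34 0 0 -0.005" --pt "0.004 -0.012 0.358 0 0 -0.005" --pt "0.004 -0.012 0.358 0 0 -0.005"

```text
time: 26.8
ee_pos: [0.6539, 0.0412, 0.1947]
eef_rot: [0.999, -0.038, 0.001, 0.0]
ft_force: [-0.5, -0.6, -2.4]
width: 0.0237
grip_force: 20.0
```

Run:
```python
from h import *
for i in range(5):vision.camera("top")
st();move(.6533,.0403,.0235,-.0765)
```

```text
t 27.05 grasp [0.6541 0.0419 0.0318] psi -0.0753 F [ 1.   1.2 -2.9] w 0.0241 g 20.0
shift [-0.005, 0.011, 0.055] turn [0.0, -0.005, 0.002] dist mm 8.5
```

Emit:
play_rows --pt "-0.005 0.011 0.02 0 0 0" --pt "-0.005 0.011 0.04 0 0 0" --pt "-0.005 0.011 0.05 0 0 0" --pt "-0.005 0.011 0.05 0 0 0" --pt "-0.005 0.011 0.05 0 0 0"

```text
time: 27.55
ee_pos: [0.653, 0.0403, 0.1869]
eef_rot: [0.999, -0.038, 0.0, 0.0]
ft_force: [-0.5, -0.0, -2.5]
width: 0.0239
grip_force: 20.0
```

Run:
```python
from h import *
for i in range(3):vision.camera("top");st()
move(.6533,.0403,.0225,-.0765)
```

```text
t 27.6 grasp [0.653  0.0404 0.0235] psi -0.0751 F [ 0.4  0.5 -1.8] w 0.0237 g 20.0
t 27.65 grasp [0.653  0.0403 0.0235] psi -0.0752 F [ 0.3  0.  -2.7] w 0.0238 g 20.0
t 27.7 grasp [0.653  0.0403 0.0235] psi -0.0753 F [-0.2 -0.1 -2.2] w 0.0239 g 20.0
shift [0.002, -0.0, 0.007] turn [0.0, -0.002, 0.002] dist mm 1.1
```

Emit:
play_rows --pt "0.002 0 0.004 0 0 0" --pt "0.002 0 0.007 0 0 0" --pt "0.002 0 0.007 0 0 0"

```text
time: 28.0
ee_pos: [0.6533, 0.0403, 0.1859]
eef_rot: [0.999, -0.038, 0.001, 0.0]
ft_force: [0.1, 0.3, -2.7]
width: 0.0237
grip_force: 20.0
```

Emit:
play_rows --pt "0 0 0 0 0 0" --pt "0 0 0 0 0 0" --pt "0 0 0 0 0 0" --pt "0 0 0 0 0 0" --pt "0 0 0 0 0 0" --fingers 1

```text
time: 28.5
ee_pos: [0.6533, 0.0403, 0.1859]
eef_rot: [0.999, -0.038, 0.001, 0.0]
ft_force: [0.3, 0.9, 0.3]
width: 0.0565
grip_force: 0.0
```

Emit:
play_rows --pt "0 0 -0.15 0 0 0" --pt "0 0 -0.45 0 0 0" --pt "0 0 -0.45 0 0 0"

```text
time: 28.8
ee_pos: [0.655, 0.041, 0.2596]
eef_rot: [0.999, -0.038, 0.005, -0.001]
ft_force: [1.2, 0.3, 0.3]
width: 0.0797
grip_force: 0.0
```

Run:
```python
from h import *
st();move(.617,.0433,.0891,-.0862)
```

```text
t 28.8 grasp [0.655  0.041  0.0961] psi -0.0753 F [1.2 0.3 0.3] w 0.0797 g 0.0
shift [-0.254, 0.004, 0.044] turn [-0.003, -0.019, 0.021] dist mm 38.7
```

Step block released. I'll look at it again from the same viewpoint as before.

Emit:
play_rows --pt "-0.25 0 0.04 0 0 0.02" --pt "-0.25 0 0.04 0 0 0.02" --pt "-0.25 0 0.04 0 0 0.02" --pt "-0.25 0 0.04 0 0 0.02" --pt "-0.25 0 0.04 0 0 0.02"

```text
time: 29.3
ee_pos: [0.6167, 0.043, 0.2477]
eef_rot: [0.999, -0.043, 0.001, -0.0]
ft_force: [-0.2, 0.2, 1.1]
width: 0.0871
grip_force: 0.0
```

Run:
```python
from h import *
for i in range(3):vision.camera("top")
st();cm=cam("wrist");a=vision.camera("wrist");cv2.imwrite("pics/w9.png",a);np.save("cm9.npy",np.r_[cm[2],cm[3]])
cv2.imwrite("pics/w9c.png",cv2.resize(a[40:240,150:350],None,fx=3,fy=3,interpolation=cv2.INTER_CUBIC))
move(.4765,-.1131,.085,.0672)
```

```text
t 29.45 grasp [0.6163 0.0431 0.0839] psi -0.0859 F [ 0.1 -0.9 -0.5] w 0.0871 g 0.0
shift [-0.839, 1.117, -0.009] turn [-0.0, -0.002, -0.292] dist mm 209.6
```

View pics/w9c.png

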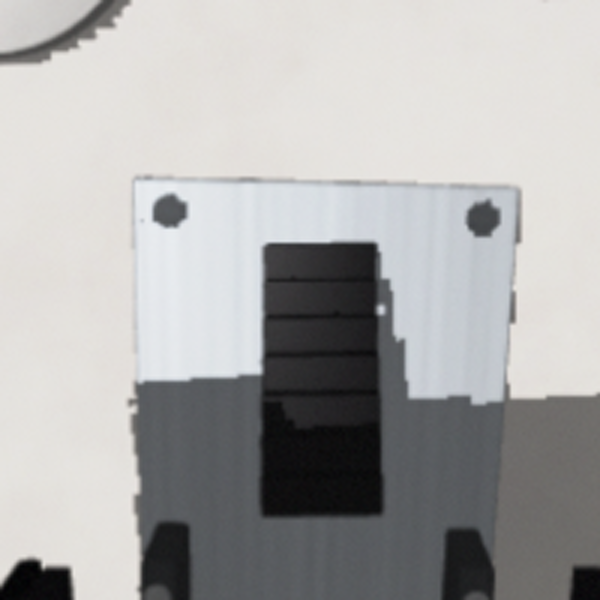

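The crop shows the step block upright, its far base edge from (264,243) to (376,243) and its near top edge from (261,515) to (382,514). The stand's corners are at (134,178) and (519,187). I'll compare this with the start.

Run:
```python
from fit2 import *
cm=ld("cm9.npy");cr=lambda p:(np.array(p,float)+.5)/3-.5+[150,40]
h=np.pi/2
T=fitc(cm,[[-.012,.025,.003],[.012,.025,.003],[.012,-.025,.04],[-.012,-.025,.04]],cr([[264,243],[376,243],[382,514],[261,515]]),[.65,.05,-h])
S=fitc(cm,[[-.042,.1,.003],[.042,.1,.003]],cr([[134,178],[519,187]]),[.59,.05,-h])
d=T[:2]-S[:2];cy,sy=np.cos(S[2]),np.sin(S[2]);print("T in stand",np.round([d@[cy,sy],d@[-sy,cy]],4))
```

```text
[ 0.6524  0.0399 -1.6495] deg -94.51 res [ 0.4 -0.2 -0.3 -0.4  0.2  0.3 -0.2  0.3]
[ 0.5906  0.0461 -1.6786] deg -96.18 res [-0.6  0.   0.6  0. ]
T in stand [-0.0004  0.0621]
```

Emit:
play_rows --pt "-0.42 0.56 0 0 0 -0.29" --pt "-0.84 1 0 0 0 -0.29" --pt "-0.84 1 0 0 0 -0.29" --pt "-0.84 1 0 0 0 -0.29" --pt "-0.84 1 0 0 0 -0.29"

```text
time: 30.0
ee_pos: [0.474, -0.1005, 0.2467]
eef_rot: [1.0, 0.029, -0.001, 0.002]
ft_force: [0.3, -0.1, -0.1]
width: 0.087
grip_force: 0.0
```

Run:
```python
from h import *
for i in range(3):vision.camera("top")
st();move(.4765,-.1131,.03,.0672)
```

```text
t 30.15 grasp [ 0.4779 -0.0954  0.0841] psi 0.0659 F [0.4 0.9 0.4] w 0.0874 g 0.0
shift [-0.018, 0.117, 0.361] turn [0.001, -0.004, -0.003] dist mm 57.0
```

Step block is back within half a millimetre. Now the V-block.

Emit:
play_rows --pt "-0.018 0.117 0 0 0 0" --pt "-0.018 0.117 0.1 0 0 0" --pt "-0.018 0.117 0.28 0 0 0" --pt "-0.018 0.117 0.36 0 0 0" --pt "-0.018 0.117 0.36 0 0 0"

```text
time: 30.65
ee_pos: [0.4755, -0.1119, 0.1911]
eef_rot: [0.999, 0.034, -0.001, -0.001]
ft_force: [-0.4, -0.4, 1.2]
width: 0.0869
grip_force: 0.0
```

Run:
```python
from h import *
for i in range(4):vision.camera("top")
st();move(.4765,-.1131,.0228,.0672)
```

```text
t 30.85 grasp [ 0.4766 -0.1129  0.0305] psi 0.0667 F [0.1 0.5 0.9] w 0.0871 g 0.0
shift [-0.001, 0.001, 0.052] turn [0.001, -0.005, -0.001] dist mm 7.7
```

Emit:
play_rows --pt "0 0 0.03 0 0 0" --pt "0 0 0.05 0 0 0" --pt "0 0 0.05 0 0 0" --pt "0 0 0.05 0 0 0"

```text
time: 31.25
ee_pos: [0.476, -0.1133, 0.1857]
eef_rot: [0.999, 0.033, 0.001, 0.0]
ft_force: [-0.4, -0.2, 1.2]
width: 0.0869
grip_force: 0.1
```

Emit:
play_rows --pt "0 0 0 0 0 0" --pt "0 0 0 0 0 0" --pt "0 0 0 0 0 0" --pt "0 0 0 0 0 0" --pt "0 0 0 0 0 0" --fingers -1 --squeeze 30

```text
time: 31.75
ee_pos: [0.476, -0.1133, 0.1857]
eef_rot: [0.999, 0.033, 0.001, 0.0]
ft_force: [-0.4, -0.5, -0.2]
width: 0.0553
grip_force: 0.1
```

Emit:
play_rows --pt "0 0 0 0 0 0" --pt "0 0 0 0 0 0" --pt "0 0 0 0 0 0" --pt "0 0 0 0 0 0"

```text
time: 32.15
ee_pos: [0.476, -0.1133, 0.1857]
eef_rot: [0.999, 0.033, 0.001, 0.0]
ft_force: [0.2, 1.4, 1.1]
width: 0.0348
grip_force: 30.0
```

Run:
```python
from h import *
st();move(.5288,.0503,.085,-.1579)
```

```text
t 32.15 grasp [ 0.476  -0.1133  0.0222] psi 0.0662 F [0.2 1.4 1.1] w 0.0348 g 30.0
shift [0.424, -1.065, -0.418] turn [0.0, -0.002, 0.428] dist mm 183.0
```

Emit:
play_rows --pt "0 0 -0.2 0 0 0" --pt "0 0 -0.42 0 0 0" --pt "0 0 -0.42 0 0 0"

```text
time: 32.45
ee_pos: [0.4772, -0.1133, 0.252]
eef_rot: [0.999, 0.033, 0.003, 0.001]
ft_force: [0.7, -1.2, -3.6]
width: 0.0346
grip_force: 30.0
```

Emit:
play_rows --pt "0.13 -0.3 0 0 0 0.12" --pt "0.27 -0.64 0 0 0 0.27" --pt "0.42 -1 0 0 0 0.428" --pt "0.42 -1 0 0 0 0.428" --pt "0.42 -1 0 0 0 0.428"

```text
time: 32.95
ee_pos: [0.5287, 0.0436, 0.2476]
eef_rot: [0.997, -0.076, -0.0, -0.001]
ft_force: [-0.8, 0.0, -3.5]
width: 0.0349
grip_force: 30.0
```

Run:
```python
from h import *
for i in range(4):vision.camera("top")
st();move(.5284,.0501,.03,-.1578)
```

```text
t 33.15 grasp [0.5285 0.0389 0.0845] psi -0.1597 F [-0.4  0.1 -2.9] w 0.0348 g 30.0
shift [-0.012, -0.074, 0.363] turn [0.002, 0.0, -0.004] dist mm 55.6
```

Emit:
play_rows --pt "-0.012 -0.074 0 0 0 -0.004" --pt "-0.012 -0.074 0.15 0 0 -0.004" --pt "-0.012 -0.074 0.3 0 0 -0.004" --pt "-0.012 -0.074 0.35 0 0 -0.004" --pt "-0.012 -0.074 0.36 0 0 -0.004"

```text
time: 33.65
ee_pos: [0.5285, 0.0518, 0.1941]
eef_rot: [0.997, -0.078, -0.0, 0.0]
ft_force: [0.6, -0.4, -2.5]
width: 0.0346
grip_force: 30.0
```

Run:
```python
from h import *
for i in range(5):vision.camera("top")
st();move(.5284,.0501,.0235,-.1578)
```

```text
t 33.9 grasp [0.5293 0.0519 0.0322] psi -0.156 F [-0.3 -0.3 -3.7] w 0.0351 g 30.0
shift [-0.004, 0.013, 0.058] turn [-0.0, -0.005, 0.003] dist mm 9.0
```

Emit:
play_rows --pt "-0.004 0.013 0.03 0 0 0.003" --pt "-0.004 0.013 0.045 0 0 0.003" --pt "-0.004 0.013 0.052 0 0 0.003" --pt "-0.004 0.013 0.053 0 0 0.003" --pt "-0.004 0.013 0.053 0 0 0.003"

```text
time: 34.4
ee_pos: [0.528, 0.05, 0.1868]
eef_rot: [0.997, -0.079, 0.001, 0.0]
ft_force: [-0.2, 0.8, -4.0]
width: 0.0347
grip_force: 30.0
```

Run:
```python
from h import *
for i in range(4):vision.camera("top")
st();move(.5284,.0501,.0225,-.1578)
```

```text
t 34.6 grasp [0.5281 0.0501 0.0234] psi -0.1573 F [ 0.   0.8 -4.1] w 0.0346 g 30.0
shift [0.002, -0.001, 0.006] turn [-0.0, -0.003, 0.001] dist mm 1.0
```

Emit:
play_rows --pt "0.002 0 0.004 0 0 0" --pt "0.002 0 0.008 0 0 0" --pt "0.002 0 0.008 0 0 0"

```text
time: 34.9
ee_pos: [0.5284, 0.0499, 0.1857]
eef_rot: [0.997, -0.079, 0.001, 0.0]
ft_force: [-1.2, -0.7, -0.8]
width: 0.0347
grip_force: 30.1
```

Emit:
play_rows --pt "0 0 0 0 0 0" --pt "0 0 0 0 0 0" --pt "0 0 0 0 0 0" --pt "0 0 0 0 0 0" --pt "0 0 0 0 0 0" --fingers 1

```text
time: 35.4
ee_pos: [0.5284, 0.0499, 0.1857]
eef_rot: [0.997, -0.079, 0.001, 0.0]
ft_force: [-1.1, -0.6, 2.0]
width: 0.067
grip_force: 0.7
```

Emit:
play_rows --pt "0 0 -0.15 0 0 0" --pt "0 0 -0.45 0 0 0" --pt "0 0 -0.45 0 0 0"

```text
time: 35.7
ee_pos: [0.53, 0.0507, 0.2581]
eef_rot: [0.997, -0.078, 0.004, -0.0]
ft_force: [0.0, 0.9, 0.4]
width: 0.0849
grip_force: 0.0
```

Emit:
play_rows --pt "-0.22 0 0 0 0 0" --pt "-0.22 0 0 0 0 0" --pt "-0.22 0 0 0 0 0"

```text
time: 36.0
ee_pos: [0.4954, 0.0551, 0.2531]
eef_rot: [0.997, -0.078, 0.001, 0.0]
ft_force: [0.4, -0.6, 0.1]
width: 0.0872
grip_force: 0.0
```

Run:
```python
from h import *
for i in range(3):vision.camera("top")
st();cm=cam("wrist");a=vision.camera("wrist");cv2.imwrite("pics/w10.png",a);np.save("cm10.npy",np.r_[cm[2],cm[3]])
cv2.imwrite("pics/w10c.png",cv2.resize(a[20:270,140:400],None,fx=2.3,fy=2.3,interpolation=cv2.INTER_CUBIC))
```

```text
t 36.15 grasp [0.4962 0.0549 0.0896] psi -0.1578 F [ 0.1 -0.6  0.4] w 0.0873 g 0.0
```

View pics/w10c.png

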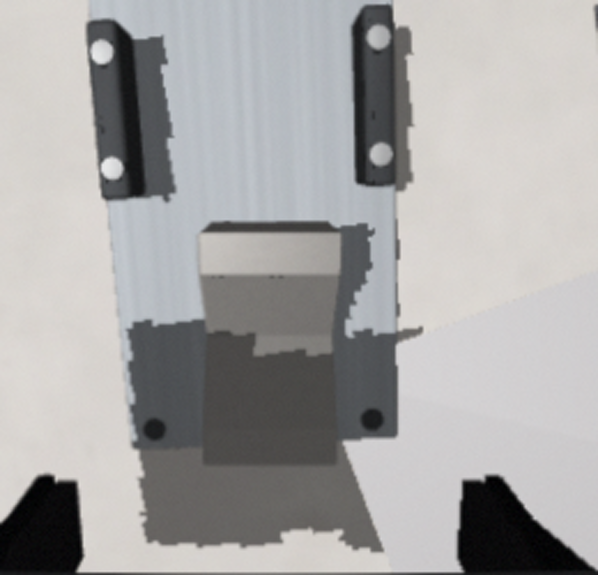

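The crop shows the V-block upright, its far top edge from (200,233) to (341,233) and its near top edge from (203,464) to (338,465). The stand's near corners are at (134,447) and (397,436).

Run:
```python
from fit2 import *
cm=ld("cm10.npy");cr=lambda p:(np.array(p,float)+.5)/2.3-.5+[140,20]
h=np.pi/2
V=fitc(cm,[[-.0175,.03,.043],[.0175,.03,.043],[.0175,-.03,.043],[-.0175,-.03,.043]],cr([[200,233],[341,233],[338,465],[203,464]]),[.53,.05,-h])
S=fitc(cm,[[.042,-.1,.003],[-.042,-.1,.003]],cr([[397,436],[134,447]]),[.59,.05,-h])
for v,s in((V,S),(np.array([.5299,.0498]),np.array([.5922,.0463,-1.6797]))):
  d=v[:2]-s[:2];cy,sy=np.cos(s[2]),np.sin(s[2]);print("V in stand",np.round([d@[cy,sy],d@[-sy,cy]],4))
```

```text
[ 0.5294  0.0492 -1.7283] deg -99.03 res [-0.8 -0.1  0.9 -0.1 -0.4 -0.1  0.3  0.3]
[ 0.5916  0.0456 -1.6831] deg -96.44 res [ 0.6  0.  -0.6  0.1]
V in stand [ 0.0033 -0.0622]
V in stand [ 0.0033 -0.0623]
```

The V-block matches its start pose. I'll retract and take a last look.

Emit:
play_rows --pt "0 0 -0.3 0 0 0" --pt "0 0 -0.6 0 0 0" --pt "0 0 -0.9 0 0 0" --pt "0 0 -0.9 0 0 0" --pt "0 0 -0.9 0 0 0"

```text
time: 36.7
ee_pos: [0.496, 0.0551, 0.3889]
eef_rot: [0.997, -0.079, 0.002, 0.0]
ft_force: [0.4, 0.4, -0.4]
width: 0.087
grip_force: 0.0
```

Run:
```python
from h import *
vision.camera("wrist");a=vision.camera("wrist");st();cv2.imwrite("pics/w11.png",a)
```

```text
t 36.8 grasp [0.4954 0.0549 0.2235] psi -0.1577 F [-0.7 -0.3 -0.5] w 0.0871 g 0.0
```

View pics/w11.png

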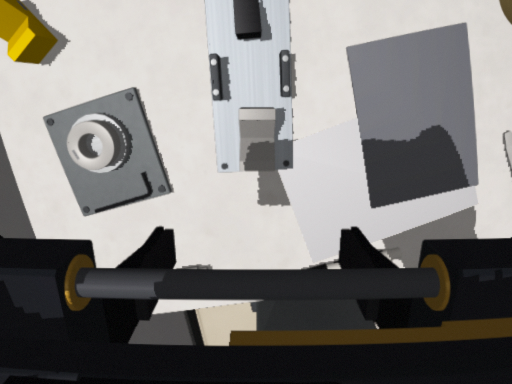

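The picture shows the V-block at (258,138), the step block at (247,18), the mat empty and the ring on the anvil at about (94,145). I'll check the ring's offset against the parallax.

Run:
```python
from h import *
cm=cam("wrist");print(proj(cm,[[.55,.2175,.036],[.55,.2175,.018]]),tow(cm,[[93,145.5]],.036))
t=np.linspace(0,6.283,13);P=lambda r,z:np.c_[.55+r*np.cos(t),.2175+r*np.sin(t),t*0+z]
for q in(proj(cm,P(.025,.036)),proj(cm,P(.032,.018))):print(q.min(0),q.max(0))
```

```text
[[ 88.47522376 145.82005397]
 [ 96.46924167 143.14905272]] [[0.54951195 0.21271995 0.036     ]]
[ 65.3498751 121.1170368] [111.79265343 169.73734505]
[ 68.22782379 112.87392917] [125.0025341  172.25795278]
```

The ring and anvil shift together in this oblique view. The direct close view showed the ring about 1 mm off centre, and nothing has touched it since. I'll hand in.

```bash
python3 -c "
from bench import job
print(job.close_job())"
```

```text
the job is handed in; nothing more can be done
None
```

The job is handed in: the ring gauge lies flat on the anvil, about 1 mm off centre as measured, and both blocks are back upright in their places on the stand, within about 1 mm and 0.2° of their start poses, at about 37 s of the 128 s limit.

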